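Clear the curing chest and hold its sprung lid just under the balance point

ROBOT

A 7-joint arm with a two-finger parallel gripper is mounted at the origin on the work surface. World frame = base frame: x ahead of the robot, y to its left, z up, the work surface at z = 0. Lengths are in m, angles in rad, forces in N, time in s.
With the tool pointing down it reaches from about 0.425 to 0.925 m from the base axis. Payload 6.8 kg.
Tool frame: the origin (TCP) lies on the centre line of the jaws, within the pads' length; the fingertips stand ahead of it and the grasp point (between the pads) lies 11 mm behind it (r.tcp_to_tips is the z of the fingertips in the tool frame, in m); z points along the fingers, y is the line along which they close (so a half turn about z gives the same grasp; the last joint's range is limited). The gripper opens to 85 mm and grips with 20 to 120 N. Pads are 22 mm wide; open, the fingers measure 114 mm over their backs; the gripper's body (76 mm by 85 mm) begins 54 mm behind the grasp point. The pads swing forward as they close: fully open they stand 13 mm farther back than shut.
Start: joints at [-1.287, 0.477, 0.022, 1.555, -0.011, 1.109, -0.083], TCP at [0.258, 0.624, 0.239] pointing down, gripper open.
Joint ranges: [-2.96, 2.96], [-0.34, 2.1], [-1.41, 1.46], [0.24, 2.44], [-1.37, 4.51], [0.17, 1.92], [-2.96, 2.96]. Speed limits (rad/s): [2.39, 2.39, 3.14, 3.14, 3.14, 3.14, 3.14].

INTERFACE

Orientations are given as a rotation vector (axis times angle).
In Python, from bench import r, optics gives the robot as it stands.
- The arm moves only by the shell command python3 -m creep 'ROWS' [FORCE]. ROWS is a JSON object whose one key "rows" holds a list of rows, each a list of 7 numbers: the shift along the tool's x, y, z in units of 25 mm (1.0 is 25 mm), then the turn, a rotation vector about the tool's x, y, z in units of 8 degrees (1.0 is 8 degrees), then the finger opening in mm, from 0 to 85.4. A call has 1 to 10 rows; each row is the pose to reach, as a shift and turn from the pose commanded when the call began, along the tool's axes at that moment; what a row does not reach only later rows make up. A row lasts 1/8 s, in which the tool goes at most 62.5 mm and 10.7 degrees, less where a joint would pass 70% of its speed; a pose out of reach is approached as far as the arm can. A call with a gripper value outside its range is refused whole. The fingers move at their own pace and stop on an object; FORCE is the grip in N (left out, the last holds). Time passes only in rows, so rows that repeat a pose let the fingers close. It gives the time, the measured TCP pose, the force, the opening and the grip force at its end, in the units of the state.
- r.get_obs(): the state, without advancing time (a new reading comes with each control period).
- optics.grab_frame(name): name is "scene" or "top"; returns a dict with "color" (384x512x3 uint8, blue, green, red), "K" (3x3 intrinsics, pixels), "dist_coeffs" ([k1, k2, p1, p2, k3] as OpenCV has them; the pictures are not rectified), "R" (3x3) and "t" (3): a world point X has camera coordinates R X + t. Camera axes: x right, y down, z forward; pixel columns grow to the right and rows downward; lengths in m; the calibration is good to about 2 mm. A picture is of the moment at which its call begins. There is no depth.
- r.hand_in(): hands the job in; it is judged then, once.
The state is a dict: "clock": time; "joints": joint angles; "qvel": joint speeds; "tau": joint torques, N m; "tcp_pos": TCP position; "orientation": TCP orientation; "contact_force": force on the tool from outside, world axes, zero at the start; "moment": the same for the moment, N m; "grip_width": finger opening in m; "gripper_force": force on a finger pad.
Only numpy, scipy, OpenCV 4.12 (cv2) and the standard library are available. Lean on these libraries where they do the work, as an engineer would, in place of code of your own. Each camera call takes 0.05 s, during which the arm holds its last target. There are 200 camera calls.

TASK

Take the mould half off the curing chest's lid and set it down gently, cast side up, wholly on the cork pad. Then raise the chest's sprung lid by its bar a little past its balance point (60 degrees open) so that you feel the spring take over, without letting it fly open to its stop, ease it back and finish still holding it by the bar just below the balance point, about 5 to 10 degrees short of it, so that it would fall shut the moment you let go. Leave everything else on the bench where it is.

Things in the scene. Friction and masses are not known exactly. Their poses are not given: they have to be found in the camera images.
- chest: Grey curing chest fixed to the bench, a box 180 mm deep (its x), 260 mm wide (its y), 110 mm high, closed by a 1.6 kg steel lid of the same outline, 14 mm thick, its top 124 mm above the bench when shut, hinged on the far (+x) upper rim. Origin at the centre of its underside; x points from the bar side to the hinge side; yawed up to 0.25 rad.
- lid (a joint): Lid's opening angle, rad: 0 shut (level), near edge swings up, 1.75 at its open stop. Weight and spring cancel at 1.047 (60 degrees), its balance point: below it the lid falls shut, above it the spring throws it open. Almost no friction; shut (without the mould) it takes 2.3 N at the bar to lift, less higher up, under 1 N near the balance.
- lid_hinge (a point): Point on the hinge axis at mid width, 110 mm above the bench; the axis runs along the chest's y. Does not move with the lid.
- bar_mid (a point): Middle of the black round lifting bar, fixed to the lid: 14 mm thick, 170 mm long, along the chest's y, on two arms 78 mm either side of its middle. It is 225 mm from the hinge axis along the lid and 7 mm above that plane (117 mm above the bench when shut); 38 mm clear between bar and lid edge. A gripper pointing down can pinch it; it turns in the fingers as the lid rises.
- mould: The mould half that lies on the lid: dark grey rectangular block 90 mm long (its x), 50 mm wide (its y), 34 mm high plus four corner keys to 40 mm, a bone-coloured puppet hand cast in its upper face; about 0.25 to 0.5 kg. Origin at the centre of its underside. Its sides are flat: grip it across the 50 mm.
- pad: Fixed square cork pad, 180 by 180 mm, 8 mm thick, on the bench to the left or right of the chest. Origin at the centre of its underside, edges along its x and y.
- tray_mould_a: Square mould half 70 by 70 by 34 mm with a cast hand, in the shallow grey plastic tray (180 by 180 mm, walls 30 mm high, floor 5 mm) on the other side of the chest; leave alone. Origin at its underside's centre.
- tray_mould_b: Second square mould half 70 by 70 by 34 mm, empty, in the same tray; leave alone. Origin at its underside's centre.
- stand: Tapered grey stand, 68 mm wide, 45 mm high, with a wire and an upright puppet hand up to 130 mm; leave alone. Origin at its underside's centre.
- jar: Round jar, 64 mm across, 90 mm high; leave alone. Origin at its underside's centre.
- brush: Brush lying crosswise on the bench in front of the chest; leave alone. Origin at its underside's centre.
- cup: White cup, 72 mm across, 85 mm high, past the chest's far left corner; leave alone. Origin at its underside's centre.
- spatula: Spatula lying on the bench, out to the left; leave alone. Origin at its underside's centre.
Things that resemble listed ones, but are neither listed nor needed, are in the scene too. What is shaped like the mould but turquoise or yellow is not meant.

How it is judged:
On the way, in this order (a step that is already met when the one before it is completed fails the run):
1. the mould half lies flat on the cork pad, let go (x of mould in the frame of pad between -0.06 and 0.06 m and y of mould in the frame of pad between -0.06 and 0.06 m and z of mould in the frame of pad between 0.004 and 0.013 m and angle between mould's own z axis and vertical below 0.1 rad and linear speed of mould below 0.03 m/s and contact force between the fingers and mould below 0.05 N and value of joint lid below 0.3 rad), for 0.2 s.
2. the lid has been raised past its balance point while held (value of joint lid above 1.07 rad and contact force between the fingers and lid above 0.1 N), for 0.1 s.
At the end, for the whole second after the job is handed in: The gripper's fingers hold the lid still (within 0.05 rad/s, contact over 0.1 N) between 0.82 and 1.03 rad open (47 to 59 degrees, balance at 60); the mould half rests untouched and upright (within 0.1 rad) on the cork pad, its centre within 60 mm of the pad's centre along each of the pad's edges (x of mould in the frame of pad between -0.06 and 0.06 m and y of mould in the frame of pad between -0.06 and 0.06 m and z of mould in the frame of pad between 0.004 and 0.013 m and angle between mould's own z axis and vertical below 0.1 rad and linear speed of mould below 0.03 m/s and contact force between the fingers and mould below 0.05 N and value of joint lid between 0.82 and 1.03 rad and velocity of joint lid between -0.05 and 0.05 rad/s and contact force between the fingers and lid above 0.1 N); the arm keeps its last pose, push and grip.
It fails at once if the lid flies open to its stop (over 1.65 rad) (value of joint lid above 1.65 rad).
It fails at once if the mould half is dropped or slammed onto the pad (over 0.5 m/s within 12 mm of it) (horizontal distance between mould and pad below 0.1 m and z of mould in the frame of pad below 0.02 m and linear speed of mould above 0.5 m/s).
It fails at once if a bystander is shifted more than 30 mm (distance of any of tray_mould_a, tray_mould_b, stand, jar, brush, cup, spatula from where it was at the start of the episode above 0.03 m).
It also fails if it takes over 61 s, if anything falls off the work surface, if the arm or the gripper's body presses on something with over 40 N, if the wrist force passes 120 N, or if a joint passes its speed limit or range.

## Working session

There is one attempt and no reset: what is moved stays moved. The work goes in short steps, Python scripts to look and compute and a shell command to move; the robot and the scene stay as the last step left them, time stands still between calls to the robot, and variables do not carry over. Pictures are saved under pics/ and viewed, at most 10 in all, crops included, and the job is handed in when it is done.

```bash
mkdir -p pics; ls; python3 - <<'E'
from bench import r, optics
import cv2,numpy as np
for n in("scene","top"):
    f=optics.grab_frame(n); cv2.imwrite(f"pics/{n}0.png",f["color"])
    np.savez(f"{n}0.npz",**f)
    print(n,f["K"].round(1).tolist(),np.round(f["dist_coeffs"],3),f["R"].round(3).tolist(),f["t"].round(3), (-f["R"].T@f["t"]).round(3))
o=r.get_obs()
print({k:np.round(v,3).tolist() for k,v in o.items()}, r.tcp_to_tips)
E
```

```text
pics
scene [[361.6, 0.0, 254.6], [0.0, 361.6, 189.5], [0.0, 0.0, 1.0]] [-0.106  0.     0.     0.     0.   ] [[0.293, 0.956, 0.011], [0.769, -0.229, -0.597], [-0.568, 0.183, -0.802]] [-0.286 -0.382  1.572] [ 1.27  -0.103  1.036]
top [[474.4, 0.0, 255.0], [0.0, 474.4, 185.3], [0.0, 0.0, 1.0]] [0.035 0.    0.    0.    0.   ] [[-0.022, -1.0, -0.017], [-0.997, 0.023, -0.073], [0.073, 0.015, -0.997]] [0.131 0.58  1.632] [0.462 0.092 1.672]
{'clock': 0.1, 'joints': [-1.287, 0.478, 0.022, 1.556, -0.011, 1.109, -0.083], 'qvel': [-0.0, -0.002, -0.001, -0.003, 0.0, -0.0, -0.0], 'tau': [0.004, -59.776, 1.613, -28.196, 0.013, 0.005, 0.0], 'tcp_pos': [0.258, 0.623, 0.238], 'orientation': [-0.611, -3.081, 0.003], 'contact_force': [-0.329, 0.072, 0.037], 'moment': [-0.005, 0.011, 0.061], 'gripper_force': 0.0, 'grip_width': 0.085} 0.008
```

View pics/scene0.png

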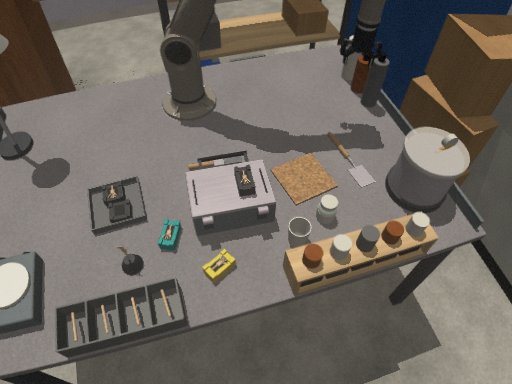

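View pics/top0.png

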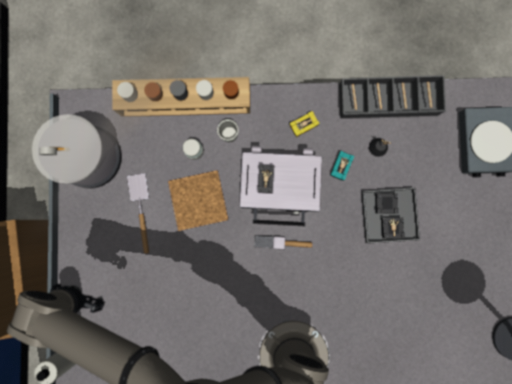

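Both views show the dark mould half on the lid (scene 245,180; top 265,178). Look-alikes are the turquoise block (top 342,165), the yellow block (top 305,123) and the tray squares (top 386,203 and 393,227). I choose the dark grey rectangle on the lid. The cork pad is at top (198,201), the chest bar at top (279,221), and the brush in front of it at (283,242). Next is one close crop to check the choice and read corners.

```bash
python3 - <<'E'
import cv2,numpy as np
t=cv2.imread("pics/top0.png")[140:240,160:330]; s=cv2.imread("pics/scene0.png")[145:235,175:345]
a=cv2.resize(t,None,fx=4,fy=4,interpolation=cv2.INTER_CUBIC)[:,:]; b=cv2.resize(s,None,fx=4,fy=4,interpolation=cv2.INTER_CUBIC)
def grid(im,x0,y0):
    for x in range(0,im.shape[1],80): cv2.putText(im,str(x0+x//4),(x,10),0,.35,(0,0,255)); cv2.line(im,(x,0),(x,4),(0,0,255))
    for y in range(0,im.shape[0],40): cv2.putText(im,str(y0+y//4),(0,y+4),0,.35,(0,255,255))
    return im
cv2.imwrite("pics/cropT.png",grid(a,160,140)); cv2.imwrite("pics/cropS.png",grid(b,175,145))
E
```

```text
(no output)
```

View pics/cropT.png

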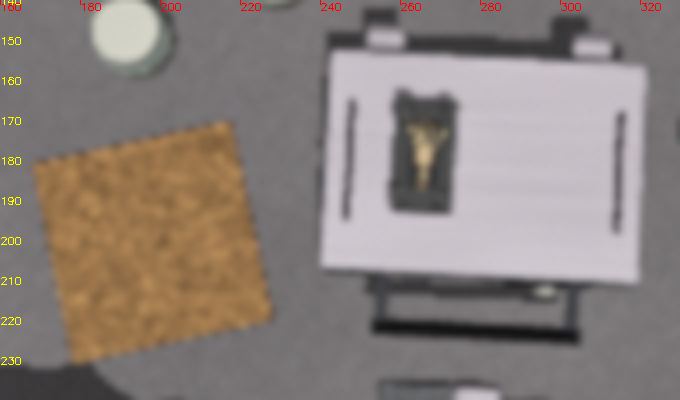

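View pics/cropS.png

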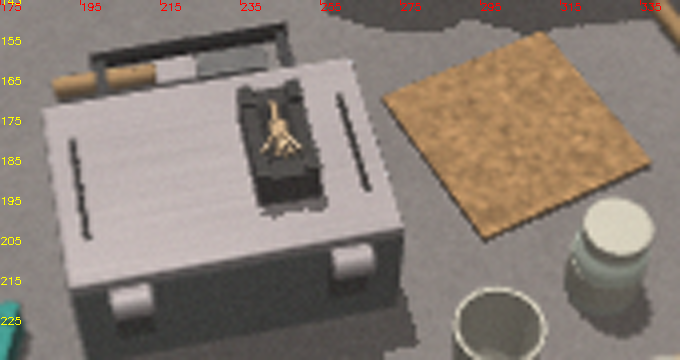

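The crop confirms it: the mould on the lid is dark grey and rectangular, with a cast hand in its face. In the top image its corners are about (259.5,163), (274,164.5), (273,193) and (257.5,192). Next I triangulate.

```bash
cat > h.py <<'E'
import numpy as np,cv2
C={n:dict(np.load(f"{n}0.npz")) for n in("scene","top")}
def und(n,p): c=C[n]; return cv2.undistortPoints(np.float64(p).reshape(-1,1,2),c["K"],c["dist_coeffs"]).reshape(-1,2)
def tri(pt,ps):
    P=[np.c_[C[n]["R"],C[n]["t"]] for n in("top","scene")]
    X=cv2.triangulatePoints(P[0],P[1],und("top",pt).T,und("scene",ps).T); return (X[:3]/X[3]).T
def plane(n,p,z):
    c=C[n]; d=np.c_[und(n,p),np.ones(len(und(n,p)))]@c["R"]; o=-c["R"].T@c["t"]
    return o+d*((z-o[2])/d[:,2])[:,None]
E
python3 - <<'E'
from h import *
T=lambda a:np.array(a)/4+[160,140]
S=lambda a:np.array(a)/4+[175,145]
np.set_printoptions(precision=4,suppress=True)
pt=T([(35,162),(230,122),(272,318),(72,362)])
ps=S([(487,241),(650,165),(545,32),(383,98)])
# top order: far-left, far-right, near-right, near-left ; scene: match below
ps=S([(650,165),(487,241),(383,98),(545,32)])
X=tri(pt,ps);print("pad",X,X.mean(0))
print(plane("top",pt,.008).mean(0),plane("scene",ps,.008).mean(0))
pl=T([(330,52),(646,67),(638,282),(320,268)]);sl=S([(402,228),(72,288),(45,108),(350,60)])
X=tri(pl,sl);print("lid",X,X.mean(0))
for n,p in(("top",pl),("scene",sl)):
    L=plane(n,p,.124);print(n,L,L.mean(0)); e=(L[0]-L[3]+L[1]-L[2]); print("yaw",np.arctan2(e[1],e[0]))
    w=L[0]-L[1]+L[3]-L[2]; print(np.arctan2(-w[0],w[1]),np.linalg.norm(e)/2,np.linalg.norm(w)/2)
pb=T([(372,327),(580,338)]);sb=S([(285,27),(92,55)])
X=tri(pb,sb);print("bar",X,X.mean(0));print(plane("top",pb,.117).mean(0),plane("scene",sb,.117).mean(0))
pm=T([(398,92),(457,98),(452,212),(390,208)])
M=plane("top",pm,.16);print("mould",M,M.mean(0));e=M[0]-M[3]+M[1]-M[2];print(np.arctan2(e[1],e[0]),np.linalg.norm(e)/2)
B=plane("scene",S([(262,207),(322,197)]),.124);print("mould far bottom edge",B,B.mean(0))
X=tri(pm,S([(318,170),(258,178),(240,90),(300,82)]));print("mould tri",X,X.mean(0))
P=plane("top",pt,.008);e=P[0]-P[3]+P[1]-P[2];print("padyaw",np.arctan2(e[1],e[0]))
E
```

```text
pad [[ 0.6091  0.4245  0.0011]
 [ 0.6414  0.2527 -0.0028]
 [ 0.4666  0.217   0.0022]
 [ 0.4323  0.3937  0.0024]] [0.5374 0.322  0.0007]
[0.5364 0.3194 0.008 ] [0.5428 0.3207 0.008 ]
lid [[ 0.684   0.1553  0.1167]
 [ 0.6654 -0.1021  0.1182]
 [ 0.4892 -0.0895  0.1205]
 [ 0.5064  0.1686  0.1147]] [0.5863 0.0331 0.1175]
top [[ 0.683   0.1552  0.124 ]
 [ 0.6644 -0.1033  0.124 ]
 [ 0.4888 -0.0913  0.124 ]
 [ 0.5058  0.1669  0.124 ]] [0.5855 0.0319 0.124 ]
yaw -0.06697390327196838
-0.06882938496759088 0.17681713019373946 0.25900304255277473
scene [[ 0.6886  0.153   0.124 ]
 [ 0.6697 -0.1002  0.124 ]
 [ 0.4927 -0.0874  0.124 ]
 [ 0.5144  0.1671  0.124 ]] [0.5914 0.0331 0.124 ]
yaw -0.07632639749156783
-0.07975613748116488 0.17611984602741002 0.25470866631649336
bar [[ 0.4571  0.1263  0.1174]
 [ 0.4448 -0.0409  0.122 ]] [0.4509 0.0427 0.1197]
[0.4506 0.041  0.117 ] [0.4488 0.0444 0.117 ]
mould [[0.6443 0.0999 0.16  ]
 [0.6383 0.0528 0.16  ]
 [0.5471 0.059  0.16  ]
 [0.5514 0.1084 0.16  ]] [0.5953 0.08   0.16  ]
-0.07940523025599644 0.09240691759858158
mould far bottom edge [[0.6389 0.0556 0.124 ]
 [0.643  0.1029 0.124 ]] [0.6409 0.0792 0.124 ]
mould tri [[0.644  0.0994 0.1616]
 [0.6382 0.0531 0.1617]
 [0.5477 0.0613 0.1586]
 [0.552  0.1102 0.1568]] [0.5955 0.081  0.1597]
padyaw 0.18421817165027482
```

Measurements agree: the mould is at (0.595, 0.080) with its top at about 0.16 and yaw -0.08. The pad centre is (0.538, 0.320), the bar middle (0.450, 0.042, 0.118), and the chest yaw about -0.07. Next I work out the first move.

```bash
cat > go.py <<'E'
import sys,numpy as np
from bench import r
from scipy.spatial.transform import Rotation as Ro
# target x y z, yaw of tool y from world y (ccw), pitch about chest y (rad; optional)
def units(p,yaw):
    o=r.get_obs(); R=Ro.from_rotvec(o["orientation"])
    d=R.inv().apply(np.array(p)-o["tcp_pos"])/.025
    u=np.array([np.sin(yaw/2*1),-np.cos(yaw/2),0])  # half turn axis: tool y -> yaw from world y
    T=Ro.from_matrix(np.c_[[-np.cos(yaw),-np.sin(yaw),0],[-np.sin(yaw),np.cos(yaw),0],[0,0,-1]])
    w=np.degrees((R.inv()*T).as_rotvec())/8
    print(o["clock"],o["tcp_pos"].round(4) if hasattr(o["tcp_pos"],"round") else o["tcp_pos"],"F",np.round(o["contact_force"],2),"w",round(o["grip_width"],4),o["gripper_force"])
    print("shift",d.round(2),"turn",w.round(2))
if __name__=="__main__": a=list(map(float,sys.argv[1:])); units(a[:3],a[3])
E
python3 go.py .595 .080 .22 -.08
```

```text
0.1 [0.2575 0.6234 0.2384] F [-0.33  0.07  0.04] w 0.0854 0.0
shift [-20.77 -14.93   0.76] turn [-0.01 -0.   -2.23]
```

```bash
python3 -m creep '{"rows":[[-1,-0.7,0,0,0,-0.1,85],[-3,-2.2,0,0,0,-0.3,85],[-5,-3.6,0,0,0,-0.6,85],[-7,-5,0,0,0,-0.8,85],[-9,-6.5,0,0,0,-1,85],[-11,-7.9,0,0,0,-1.2,85],[-13,-9.3,0.2,0,0,-1.4,85],[-15,-10.8,0.4,0,0,-1.7,85],[-17,-12.2,0.6,0,0,-2,85],[-18,-13,0.7,0,0,-2.2,85]]}' 60; python3 go.py .595 .080 .2 -.08
```

```text
clock: 1.35
tcp_pos: [0.5508, 0.1475, 0.2213]
orientation: [-0.138, -3.138, 0.002]
contact_force: [0.1, 0.6, -0.7]
grip_width: 0.0854
gripper_force: 0.0
1.35 [0.5508 0.1475 0.2213] F [ 0.14  0.6  -0.72] w 0.0854 0.0
shift [-2.   -2.53  0.86] turn [-0.01 -0.   -0.06]
```

```bash
python3 -m creep '{"rows":[[-1,-1.2,0,0,0,0,85],[-1.6,-2.1,0.3,0,0,0,85],[-2,-2.5,0.6,0,0,0,85],[-2,-2.5,0.8,0,0,0,85],[-2,-2.5,0.8,0,0,0,85],[-2,-2.5,0.8,0,0,0,85]]}'; python3 go.py .595 .080 .138 -.08; python3 - <<'E'
from bench import optics
import cv2
f=optics.grab_frame("scene")["color"][110:220,170:320]
cv2.imwrite("pics/s1.png",cv2.resize(f,None,fx=5,fy=5,interpolation=cv2.INTER_CUBIC))
E
```

```text
clock: 2.1
tcp_pos: [0.5937, 0.0866, 0.2019]
orientation: [-0.13, -3.139, -0.001]
contact_force: [-0.2, 1.3, -0.0]
grip_width: 0.0849
gripper_force: 0.0
2.1 [0.5937 0.0866 0.2019] F [-0.25  1.31 -0.05] w 0.0849 0.0
shift [-0.07 -0.26  2.56] turn [ 0.   -0.   -0.02]
```

View pics/s1.png

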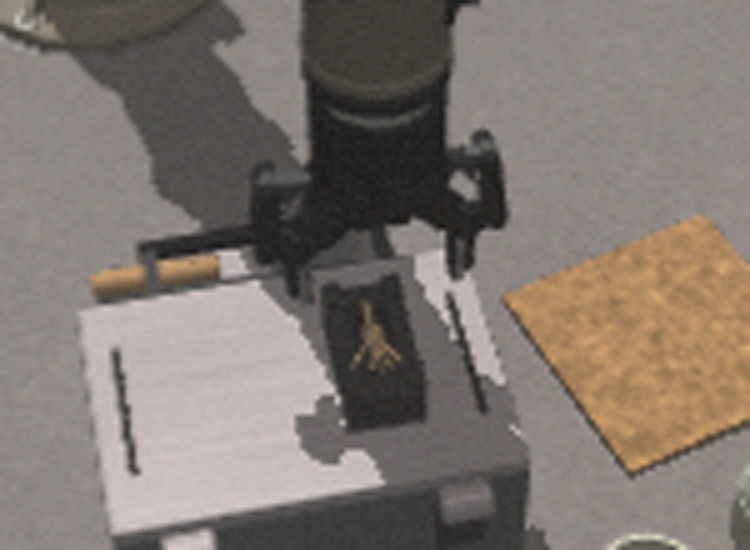

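The fingers straddle the mould (its near end is at about crop (365,280)), offset only slightly in y. I'll descend with that correction.

```bash
python3 -m creep '{"rows":[[-0.05,-0.2,0.4,0,0,0,85],[-0.05,-0.2,0.9,0,0,0,85],[-0.05,-0.2,1.4,0,0,0,85],[-0.05,-0.2,1.8,0,0,0,85],[-0.05,-0.2,1.8,0,0,0,85]]}'; python3 go.py .595 .080 .138 -.08
```

```text
clock: 2.78
tcp_pos: [0.5942, 0.08, 0.1556]
orientation: [-0.133, -3.137, 0.001]
contact_force: [-0.3, -0.3, 0.2]
grip_width: 0.0851
gripper_force: 0.0
2.775 [0.5942 0.08   0.1556] F [-0.31 -0.29  0.23] w 0.0851 0.0
shift [-0.03  0.    0.7 ] turn [-0.   -0.01 -0.03]
```

```bash
python3 -m creep '{"rows":[[0,0,0.3,0,0,0,85],[0,0,0.6,0,0,0,85],[0,0,0.6,0,0,0,85],[0,0,0.6,0,0,0,45],[0,0,0.6,0,0,0,40],[0,0,0.6,0,0,0,40],[0,0,0.6,0,0,0,40],[0,0,0.6,0,0,0,40],[0,0,0.6,0,0,0,40],[0,0,0.6,0,0,0,40]]}' 60; python3 go.py .595 .080 .138 -.08
```

```text
clock: 4.03
tcp_pos: [0.5953, 0.0804, 0.1424]
orientation: [0.133, 3.138, 0.001]
contact_force: [-0.6, 1.6, 5.5]
grip_width: 0.0486
gripper_force: 64.3
4.025 [0.5953 0.0804 0.1424] F [-0.57  1.57  5.47] w 0.0486 64.34396624565125
shift [ 0.01 -0.02  0.18] turn [ 0.01  0.01 -0.03]
```

Gripped at 48.6 mm and 64 N, with a light upward touch. I'll lift straight up.

```bash
python3 -m creep '{"rows":[[0,0,-0.2,0,0,0,40],[0,0,-0.6,0,0,0,40],[0,0,-1.2,0,0,0,40],[0,0,-1.8,0,0,0,40],[0,0,-2.4,0,0,0,40],[0,0,-2.4,0,0,0,40]]}'; python3 go.py .538 .320 .2 -.08
```

```text
clock: 4.78
tcp_pos: [0.596, 0.0802, 0.2037]
orientation: [0.133, 3.136, 0.002]
contact_force: [-0.3, 1.0, -4.0]
grip_width: 0.049
gripper_force: 63.5
4.775 [0.596  0.0802 0.2037] F [-0.32  1.   -4.01] w 0.049 63.47157955169678
shift [3.12 9.36 0.15] turn [ 0.01  0.02 -0.03]
```

```bash
python3 -m creep '{"rows":[[0.2,0.6,0,0,0,0,40],[0.6,1.8,0,0,0,0,40],[1.1,3.2,0,0,0,0,40],[1.6,4.8,0,0,0,0,40],[2.1,6.4,0,0,0,0,40],[2.6,7.8,0,0,0,0,40],[2.9,8.8,0,0,0,0,40],[3.1,9.3,0,0,0,0,40],[3.1,9.35,0,0,0,0,40],[3.1,9.35,0,0,0,0,40]]}'; python3 go.py .538 .320 .024 -.08
```

```text
clock: 6.02
tcp_pos: [0.5379, 0.3181, 0.2016]
orientation: [-0.135, -3.139, 0.002]
contact_force: [1.4, -0.7, -4.2]
grip_width: 0.0489
gripper_force: 63.4
6.025 [0.5379 0.3181 0.2016] F [ 1.36 -0.68 -4.17] w 0.0489 63.35932016372681
shift [0.   0.09 7.1 ] turn [-0.01  0.   -0.04]
```

```bash
python3 -m creep '{"rows":[[0,0,0.5,0,0,0,40],[0,0,1.5,0,0,0,40],[0,0,2.5,0,0,0,40],[0,0,3.5,0,0,0,40],[0,0,4.5,0,0,0,40],[0,0,5.5,0,0,0,40],[0,0,6,0,0,0,40],[0,0,6.4,0,0,0,40],[0,0,6.6,0,0,0,40],[0,0,6.6,0,0,0,40]]}'; python3 go.py .538 .320 .026 -.08
```

```text
clock: 7.28
tcp_pos: [0.5376, 0.3196, 0.037]
orientation: [0.133, 3.139, 0.0]
contact_force: [-0.3, 0.1, -4.2]
grip_width: 0.049
gripper_force: 63.3
7.275 [0.5376 0.3196 0.037 ] F [-0.33  0.14 -4.18] w 0.049 63.28288435935974
shift [-0.01  0.02  0.44] turn [ 0.    0.   -0.03]
```

```bash
python3 -m creep '{"rows":[[0,0,0.1,0,0,0,40],[0,0,0.2,0,0,0,40],[0,0,0.28,0,0,0,40],[0,0,0.34,0,0,0,40],[0,0,0.4,0,0,0,40],[0,0,0.4,0,0,0,40],[0,0,0.4,0,0,0,40]]}'; python3 go.py .538 .320 .026 -.08
```

```text
clock: 8.15
tcp_pos: [0.5375, 0.3196, 0.0268]
orientation: [0.133, 3.139, 0.0]
contact_force: [0.0, -0.1, -3.3]
grip_width: 0.0488
gripper_force: 63.4
8.15 [0.5375 0.3196 0.0268] F [ 0.02 -0.1  -3.35] w 0.0488 63.434786796569824
shift [-0.02  0.02  0.03] turn [ 0.    0.   -0.03]
```

```bash
python3 -m creep '{"rows":[[0,0,0.04,0,0,0,40],[0,0,0.06,0,0,0,40],[0,0,0.06,0,0,0,40],[0,0,0.06,0,0,0,40]]}' ; python3 go.py .538 .320 .026 -.08
```

```text
clock: 8.65
tcp_pos: [0.5375, 0.3195, 0.0267]
orientation: [-0.133, -3.139, -0.0]
contact_force: [-4.4, -1.9, 9.7]
grip_width: 0.0488
gripper_force: 65.1
8.65 [0.5375 0.3195 0.0267] F [-4.36 -1.93  9.68] w 0.0488 65.05319595336914
shift [-0.02  0.02  0.03] turn [ 0.   -0.   -0.03]
```

The mould is seated, with a 9.7 N push. I'll open, then rise.

```bash
python3 -m creep '{"rows":[[0,0,0,0,0,0,55],[0,0,0,0,0,0,65],[0,0,0,0,0,0,75],[0,0,0,0,0,0,85],[0,0,-0.2,0,0,0,85],[0,0,-1,0,0,0,85],[0,0,-2.5,0,0,0,85],[0,0,-4.5,0,0,0,85],[0,0,-6.5,0,0,0,85],[0,0,-8.2,0,0,0,85]]}'; python3 - <<'E'
from bench import optics
import cv2
a=optics.grab_frame("top")["color"]; b=optics.grab_frame("scene")["color"]
import numpy as np
cv2.imwrite("pics/c2.png",np.hstack([cv2.resize(x,(400,300),interpolation=cv2.INTER_CUBIC) for x in(a[140:260,160:320],b[120:240,190:350])]))
E
python3 go.py .45 .042 .24 -.07
```

```text
clock: 9.9
tcp_pos: [0.5378, 0.3196, 0.2342]
orientation: [0.133, 3.136, 0.003]
contact_force: [1.4, 0.7, -0.4]
grip_width: 0.085
gripper_force: 0.0
10.0 [0.5403 0.321  0.2377] F [ 0.48 -1.    0.35] w 0.0849 0.0
shift [  2.65 -11.43  -0.2 ] turn [ 0.05  0.06 -0.11]
```

View pics/c2.png

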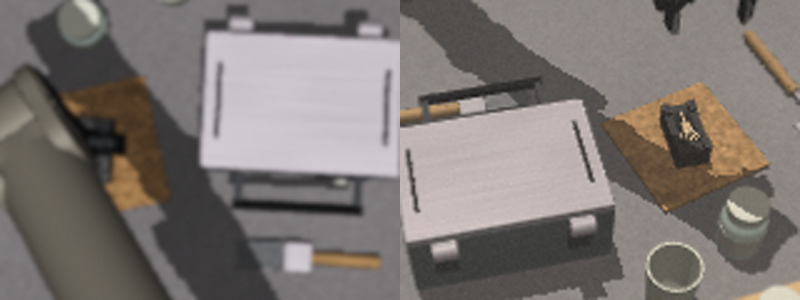

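The mould lies flat on the pad, cast side up (right panel at 687,130). The lid is still shut, with the bar free at left panel (298,205). Now for the bar grasp, with the tool turned a quarter turn.

```bash
python3 -c "
from bench import r;print([round(x,3) for x in r.get_obs()['joints']])"; python3 go.py .45 .042 .24 1.50;python3 go.py .45 .042 .24 -1.64
```

```text
[np.float64(-0.738), np.float64(0.396), np.float64(0.136), np.float64(1.691), np.float64(-0.061), np.float64(1.047), np.float64(0.903)]
10.0 [0.5403 0.321  0.2377] F [ 0.48 -1.    0.35] w 0.0849 0.0
shift [  2.65 -11.43  -0.2 ] turn [-1.000e-02  9.000e-02 -1.135e+01]
10.0 [0.5403 0.321  0.2377] F [ 0.48 -1.    0.35] w 0.0849 0.0
shift [  2.65 -11.43  -0.2 ] turn [9.000e-02 1.000e-02 1.114e+01]
```

```bash
python3 -m creep '{"rows":[[0.2,-0.6,0,0,0,0.6,85],[0.5,-1.8,0,0,0,1.7,85],[0.8,-3.2,0,0,0,2.9,85],[1.1,-4.6,0,0,0,4.1,85],[1.4,-6,0,0,0,5.3,85],[1.7,-7.4,0,0,0,6.5,85],[2,-8.8,0,0,0,7.7,85],[2.3,-10,0,0,0,8.9,85],[2.5,-11,0,0,0,10.1,85],[2.6,-11.4,0,0,0,11,85]]}' 40; python3 -m creep '{"rows":[[0,0,0,0,0,0,85],[0,0,0,0,0,0,85],[0,0,0,0,0,0,60]]}';python3 go.py .45 .042 .16 -1.64
```

```text
clock: 11.25
tcp_pos: [0.4478, 0.0394, 0.2307]
orientation: [-2.283, -2.157, -0.001]
contact_force: [-0.1, 0.8, 0.8]
grip_width: 0.0848
gripper_force: 0.0
clock: 11.62
tcp_pos: [0.4487, 0.0417, 0.2303]
orientation: [-2.273, -2.168, -0.0]
contact_force: [0.1, 0.1, 0.1]
grip_width: 0.0693
gripper_force: 0.0
11.625 [0.4487 0.0417 0.2303] F [0.09 0.06 0.14] w 0.0693 0.0
shift [0.01 0.05 2.81] turn [ 0.   -0.    0.16]
```

```bash
python3 -m creep '{"rows":[[0,0.05,0.3,0,0,0.15,40],[0,0.05,0.9,0,0,0.15,40],[0,0.05,1.5,0,0,0.15,40],[0,0.05,2,0,0,0.15,40],[0,0.05,2.4,0,0,0.15,40],[0,0.05,2.8,0,0,0.15,40],[0,0.05,2.8,0,0,0.15,40],[0,0.05,2.8,0,0,0.15,40]]}';python3 go.py .45 .042 .106 -1.64; python3 - <<'E'
from bench import optics
import cv2
f=optics.grab_frame("scene")["color"][90:210,170:320]
cv2.imwrite("pics/s3.png",cv2.resize(f,None,fx=5,fy=5,interpolation=cv2.INTER_CUBIC))
E
```

```text
clock: 12.62
tcp_pos: [0.4501, 0.041, 0.1605]
orientation: [2.298, 2.141, 0.001]
contact_force: [-0.1, 1.0, 0.2]
grip_width: 0.0401
gripper_force: 0.0
12.625 [0.4501 0.041  0.1605] F [-0.11  0.98  0.22] w 0.0401 0.0
shift [ 0.04 -0.01  2.18] turn [ 0.   -0.   -0.01]
```

View pics/s3.png

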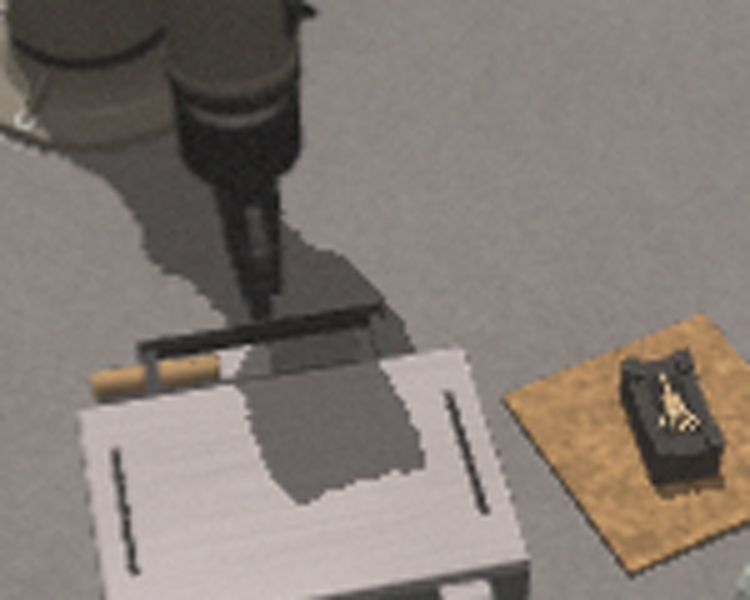

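The gripper is over the middle of the bar (crop 262,318), with its fingers either side of it fore and aft. I'll descend and close.

```bash
python3 -m creep '{"rows":[[0,0,0.4,0,0,0,40],[0,0,0.8,0,0,0,40],[0,0,1.2,0,0,0,40],[0,0,1.6,0,0,0,40],[0,0,2,0,0,0,40],[0,0,2.1,0,0,0,40],[0,0,2.1,0,0,0,40]]}';python3 go.py .45 .042 .106 -1.64
```

```text
clock: 13.55
tcp_pos: [0.4498, 0.0409, 0.1077]
orientation: [-2.299, -2.141, 0.0]
contact_force: [-0.1, -0.4, 0.8]
grip_width: 0.0397
gripper_force: 0.0
13.55 [0.4498 0.0409 0.1077] F [-0.13 -0.45  0.76] w 0.0397 0.0
shift [0.04 0.   0.07] turn [-0.    0.   -0.01]
```

```bash
python3 -m creep '{"rows":[[0,0,0,0,0,0,25],[0,0,0,0,0,0,15],[0,0,0,0,0,0,8],[0,0,0,0,0,0,8],[0,0,0,0,0,0,8],[0,0,0,0,0,0,8]]}' 30;python3 go.py .45 .042 .106 -1.64
```

```text
clock: 14.3
tcp_pos: [0.4544, 0.0408, 0.1093]
orientation: [2.295, 2.137, 0.011]
contact_force: [9.0, -1.4, -2.1]
grip_width: 0.0127
gripper_force: 29.2
14.3 [0.4544 0.0408 0.1093] F [ 9.02 -1.36 -2.06] w 0.0127 29.232909679412842
shift [ 0.04 -0.18  0.13] turn [ 0.07 -0.01 -0.02]
```

The bar is held, at 12.7 mm opening and 29 N. The arm deflected by about 4.6 mm, so I add that offset and follow the arc.

```bash
python3 -m creep '{"rows":[[0,0.15,0,0,0,0,8],[0,0.2,-0.4,0,0,0,8],[0,0.24,-0.8,0,0,0,8],[0,0.3,-1.17,0,0,0,8],[0,0.36,-1.56,0,0,0,8],[0,0.45,-1.94,0,0,0,8],[0,0.56,-2.32,0,0,0,8],[0,0.68,-2.7,0,0,0,8],[0,0.82,-3.06,0,0,0,8],[0,0.82,-3.06,0,0,0,8]]}' 30;cat > th.py <<'E'
import numpy as np
from bench import r
from scipy.spatial.transform import Rotation as Ro
o=r.get_obs(); R=Ro.from_rotvec(o["orientation"])
p=np.array(o["tcp_pos"])+R.apply([0,0,-.011]); c=np.array([np.cos(.07),-np.sin(.07)])
s0=np.array([.4544,.0408])@c+.225
x=s0-p[:2]@c; z=p[2]-.110
L=np.hypot(x,z); th=np.arctan2(z,x)-np.arctan2(.007,.225)
print("theta",round(th,3),"deg",round(np.degrees(th),1),"radius(225)",round(L*1000,1),"tcp",np.round(o["tcp_pos"],4),"F",np.round(o["contact_force"],2),"g",round(o["gripper_force"],1),round(o["grip_width"]*1000,1),"j",np.round(o["joints"],2))
E
python3 th.py
```

```text
clock: 15.55
tcp_pos: [0.4693, 0.0397, 0.1846]
orientation: [-2.297, -2.14, 0.002]
contact_force: [-5.0, 2.0, -1.6]
grip_width: 0.0132
gripper_force: 29.5
theta 0.356 deg 20.4 radius(225) 226.8 tcp [0.4693 0.0397 0.1846] F [-4.98  1.98 -1.6 ] g 29.5 13.2 j [-0.64  0.22  0.49  2.11 -0.14  0.84 -0.14]
```

```bash
python3 -m creep '{"rows":[[0,0.1,-0.36,0,0,0,8],[0,0.24,-0.72,0,0,0,8],[0,0.42,-1.06,0,0,0,8],[0,0.62,-1.4,0,0,0,8],[0,0.84,-1.73,0,0,0,8],[0,1.07,-2.05,0,0,0,8],[0,1.31,-2.36,0,0,0,8],[0,1.56,-2.66,0,0,0,8],[0,1.83,-2.95,0,0,0,8],[0,2.11,-3.22,0,0,0,8]]}';python3 th.py
```

```text
clock: 16.8
tcp_pos: [0.5199, 0.036, 0.2654]
orientation: [-2.294, -2.137, 0.008]
contact_force: [-17.8, 2.3, 13.6]
grip_width: 0.0129
gripper_force: 30.0
theta 0.776 deg 44.5 radius(225) 230.3 tcp [0.5199 0.036  0.2654] F [-17.76   2.29  13.6 ] g 30.0 12.9 j [-0.63  0.21  0.52  1.91 -0.12  1.06 -0.13]
```

The tool is pressing the bar inward towards the hinge, so I relax it radially outward.

```bash
python3 -m creep '{"rows":[[0,-0.1,-0.1,0,0,0,8],[0,-0.2,-0.2,0,0,0,8],[0,-0.2,-0.2,0,0,0,8],[0,-0.2,-0.2,0,0,0,8]]}';python3 th.py
```

```text
clock: 17.3
tcp_pos: [0.5232, 0.0357, 0.2697]
orientation: [2.292, 2.135, 0.012]
contact_force: [20.7, 0.1, -23.8]
grip_width: 0.0126
gripper_force: 30.0
theta 0.799 deg 45.8 radius(225) 231.3 tcp [0.5232 0.0357 0.2697] F [ 20.71   0.11 -23.78] g 30.0 12.6 j [-0.63  0.2   0.52  1.91 -0.11  1.04 -0.14]
```

```bash
python3 -m creep '{"rows":[[0,0.1,0.1,0,0,0,8],[0,0.18,0.04,0,0,0,8],[0,0.27,-0.03,0,0,0,8],[0,0.43,-0.17,0,0,0,8],[0,0.59,-0.32,0,0,0,8],[0,0.75,-0.46,0,0,0,8],[0,0.75,-0.46,0,0,0,8]]}';python3 th.py; python3 - <<'E'
from bench import optics
import cv2,numpy as np
f=optics.grab_frame("scene")["color"]; np.save("s4.npy",f)
f=f[80:240,160:320]
cv2.imwrite("pics/s4.png",cv2.resize(f,(600,600),interpolation=cv2.INTER_CUBIC))
E
```

```text
clock: 18.18
tcp_pos: [0.5368, 0.0348, 0.2817]
orientation: [-2.299, -2.141, -0.0]
contact_force: [-2.9, 0.5, 0.0]
grip_width: 0.0124
gripper_force: 32.1
theta 0.878 deg 50.3 radius(225) 231.6 tcp [0.5368 0.0348 0.2817] F [-2.92  0.47  0.05] g 32.1 12.4 j [-0.62  0.22  0.52  1.86 -0.12  1.09 -0.12]
```

View pics/s4.png

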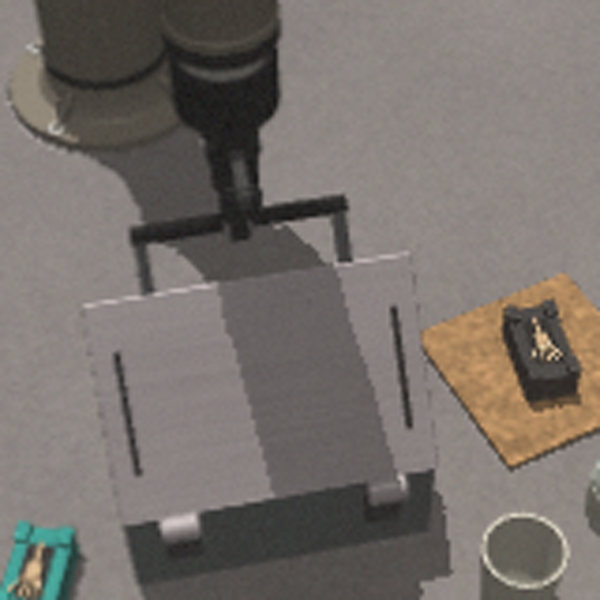

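The lid is up around 50 degrees, held mid-bar (crop 238,215), and the mould is undisturbed on the pad. I'll check the angle from the image using the lid's near corners, (181.9,162.1) and (269.3,147.2), and the bar ends.

```bash
cat > fit.py <<'E'
from h import *
from scipy.optimize import least_squares
k=160/600
px=np.array([(82,308),(410,252),(132,238),(347,205)])*k+[160,80]
def model(th,dx,dy,dz,yaw):
    c=np.array([np.cos(yaw),np.sin(yaw),0]);s=np.array([-np.sin(yaw),np.cos(yaw),0]);z=np.array([0,0,1.])
    H=np.array([.588+dx,.033+dy,dz])+.09*c+.11*z
    d=-np.cos(th)*c+np.sin(th)*z;n=np.sin(th)*c+np.cos(th)*z
    return [H+.18*d+.014*n-.13*s,H+.18*d+.014*n+.13*s,H+.225*d+.007*n-.085*s,H+.225*d+.007*n+.085*s]
C0=C["scene"]
def res(v):
    P=cv2.projectPoints(np.array(model(*v)),cv2.Rodrigues(C0["R"])[0],C0["t"],C0["K"],C0["dist_coeffs"])[0].reshape(-1,2)
    return np.r_[(P-px).ravel(),np.array(v[1:4])/.003,(v[4]+.073)/.01]
s=least_squares(res,[.85,0,0,0,-.07]);print(s.x.round(4),np.degrees(s.x[0]),s.fun.round(1)[:8])
E
python3 fit.py
```

```text
[ 8.598e-01  9.000e-04  5.000e-04 -1.100e-03 -7.200e-02] 49.26077448560239 [-0.1 -0.4  0.5  0.2 -0.5  0.  -0.1 -0.3]
```

```bash
python3 -m creep '{"rows":[[0,0.21,-0.18,0,0,0,8],[0,0.46,-0.35,0,0,0,8],[0,0.72,-0.52,0,0,0,8],[0,0.99,-0.69,0,0,0,8],[0,1.26,-0.85,0,0,0,8],[0,1.54,-1,0,0,0,8],[0,1.82,-1.14,0,0,0,8],[0,1.96,-1.2,0,0,0,8],[0,1.96,-1.2,0,0,0,8]]}';python3 th.py
```

```text
clock: 19.35
tcp_pos: [0.5865, 0.0311, 0.3122]
orientation: [2.298, 2.14, 0.002]
contact_force: [-4.2, 0.7, 6.0]
grip_width: 0.0127
gripper_force: 32.9
theta 1.13 deg 64.8 radius(225) 232.4 tcp [0.5865 0.0311 0.3122] F [-4.25  0.65  6.01] g 32.9 12.7 j [-0.58  0.29  0.53  1.71 -0.16  1.18 -0.08]
```

```bash
python3 -m creep '{"rows":[[0,0.15,-0.1,0,0,0,8],[0,0.3,-0.18,0,0,0,8],[0,0.3,-0.18,0,0,0,8],[0,0.3,-0.18,0,0,0,8],[0,0.3,-0.18,0,0,0,8]]}';python3 th.py; python3 - <<'E'
from bench import optics
import cv2,numpy as np
f=optics.grab_frame("scene")["color"]
f=f[80:240,160:320]
cv2.imwrite("pics/s5.png",cv2.resize(f,(600,600),interpolation=cv2.INTER_CUBIC))
E
```

```text
clock: 19.98
tcp_pos: [0.5929, 0.0307, 0.3153]
orientation: [2.299, 2.141, -0.001]
contact_force: [1.1, -0.5, -5.8]
grip_width: 0.0126
gripper_force: 31.6
theta 1.161 deg 66.5 radius(225) 232.8 tcp [0.5929 0.0307 0.3153] F [ 1.11 -0.54 -5.78] g 31.6 12.6 j [-0.57  0.3   0.53  1.69 -0.16  1.19 -0.07]
```

View pics/s5.png

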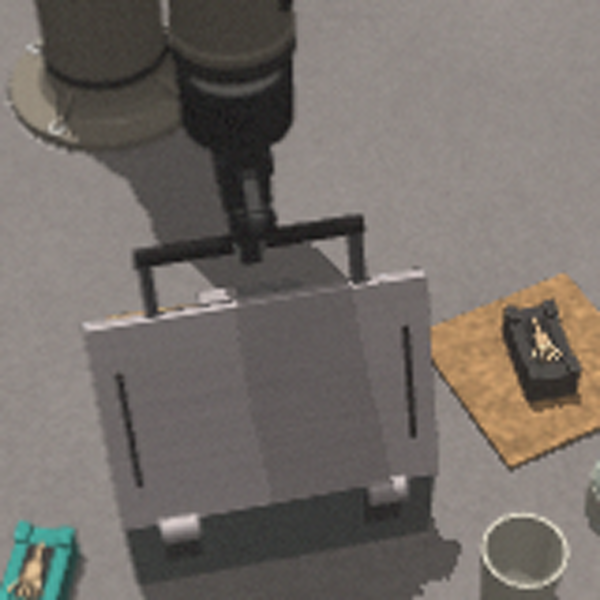

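The lid stands steeper now: near corners at crop (84,328) and (426,279), bar ends at (134,258) and (363,224). Refit.

```bash
sed 's/(82,308),(410,252),(132,238),(347,205)/(84,328),(426,279),(134,258),(363,224)/' fit.py | python3 -
```

```text
[ 1.1474e+00  5.0000e-04  3.0000e-04 -1.0000e-03 -7.8900e-02] 65.74157011214467 [-0.4  0.4  0.5 -1.3 -0.2  0.5  0.   0.1]
```

True angle is about 1.15 rad, past the balance point. I'll ease it back to about 53.5 degrees.

```bash
python3 -m creep '{"rows":[[0,-0.3,0.14,0,0,0,8],[0,-0.6,0.28,0,0,0,8],[0,-0.88,0.43,0,0,0,8],[0,-1.15,0.58,0,0,0,8],[0,-1.42,0.75,0,0,0,8],[0,-1.6,0.87,0,0,0,8],[0,-1.68,0.92,0,0,0,8],[0,-1.68,0.92,0,0,0,8],[0,-1.68,0.92,0,0,0,8],[0,-1.68,0.92,0,0,0,8]]}';python3 th.py
```

```text
clock: 21.28
tcp_pos: [0.551, 0.0338, 0.2931]
orientation: [-2.298, -2.141, 0.0]
contact_force: [-2.1, -2.1, 3.9]
grip_width: 0.0126
gripper_force: 31.8
theta 0.956 deg 54.8 radius(225) 232.6 tcp [0.551  0.0338 0.2931] F [-2.11 -2.13  3.85] g 31.8 12.6 j [-0.61  0.24  0.53  1.82 -0.13  1.12 -0.11]
```

```bash
python3 -m creep '{"rows":[[0,0,0,0,0,0,8],[0,0,0,0,0,0,8],[0,0,0,0,0,0,8],[0,0,0,0,0,0,8],[0,0,0,0,0,0,8],[0,0,0,0,0,0,8],[0,0,0,0,0,0,8],[0,0,0,0,0,0,8]]}';python3 th.py; python3 -c "
from bench import r
print(max(abs(v) for v in r.get_obs()['qvel'])); print(r.hand_in())"
```

```text
clock: 22.28
tcp_pos: [0.551, 0.0337, 0.2931]
orientation: [-2.298, -2.141, 0.0]
contact_force: [-2.4, -1.5, 5.2]
grip_width: 0.0126
gripper_force: 32.0
theta 0.956 deg 54.8 radius(225) 232.6 tcp [0.551  0.0337 0.2931] F [-2.4  -1.47  5.21] g 32.0 12.6 j [-0.61  0.24  0.53  1.82 -0.13  1.12 -0.11]
0.002333350244591134
the job is handed in; nothing more can be done
None
```

I handed the job in at 22.3 s: the mould half lies cast side up on the cork pad, the lid went to about 66° and back, and the gripper now holds it by the bar at about 54°; the hand-in returned no verdict.

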